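# Find the rattling pepper mill on the cheese stand

## Task

One of the three square pepper mills lying on the chopping board has a loose steel piece inside. Lift the mills off the board and gently shake or tip them end to end to feel which one has a piece moving inside, then lay that mill, without forcing it, fully home in the snug slot of the yellow returns tray; leave the other two lying flat on the chopping board and the rest of the stand undisturbed.

Things in the scene. Friction and masses are not known exactly. Their poses are not given: they have to be found in the camera images.
- mill_a: One of three closed square pepper mills that look alike (0.3 to 0.65 kg each): steel with black ends and brass bands, a box 160 long (x) x 50 wide (y) x 50 high (z) mm lying flat on the board; origin at the centre of its underside, z up. Which mill has the loose piece changes from start to start and cannot be seen. Move none faster than 1 m/s; never press one on the tray with over 40 N.
- mill_b: Same as mill_a to look at. The loose piece, in whichever mill it is, is a 32 mm steel ball of 0.135 kg in a straight hollow along the mill's x: it can roll 48 mm either way from the middle and starts near one end. It lies still on the level; a tip of 20 degrees or more runs it to the low end in under half a second. Set the mills down softly (under 80 N on the board).
- mill_c: Same as mill_a to look at. At an end of its mill the loose ball pulls down there with a moment of 0.065 N m about the mill's middle (0.13 N m difference from end to end). The two sound mills have nothing loose inside.
- board: Fixed wooden chopping board, 340 (x) x 420 (y) x 30 mm thick, origin at the centre of its underside: its top is 30 mm above the table. The mills that do not rattle must end lying flat on it.
- tray: Fixed returns tray, 220 (x) x 110 (y) x 16 mm high, yellow rim with a black-floored slot in its middle; origin at the centre of its underside; its x axis is the length of the slot. It stands on the table to the left or the right of the board.
- slot (a point): Centre of the floor of the tray's slot, 6 mm above the table. The slot is 164 long (tray x) x 54 wide (tray y) mm and 10 mm deep, square-edged, so a mill has 2 mm of play on every side; either end of the mill may point either way. A seated mill has its underside centre at this point and stands 40 mm out of the slot; grip it at least 12 mm above its underside to clear the rim.
- knife: Bystander: cheese knife with a wooden handle, 210 x 24 x 14 mm, lying on the far part of the board; origin near its middle, on the underside.
- ramekin: Bystander: small blue bowl, 70 mm wide, 35 mm high, on a near corner of the board; origin at the centre of its underside.
- plates: Bystander: stack of white plates, 170 mm wide, 34 mm high, on the other side of the board from the tray; origin at the centre of its underside.
There are look-alikes about, which are no part of the job. What is shaped like the mill_b but purple or turquoise is not meant.

How it is judged:
On the way:
1. the mill with the loose piece is held clear of the board and shaken or tipped so that the piece travels along inside it (((x of core_c0 in the frame of mill_a between -0.06 and 0.06 m and y of core_c0 in the frame of mill_a between -0.03 and 0.03 m and z of core_c0 in the frame of mill_a between -0.005 and 0.055 m and x of core_c0 in the frame of mill_a between -0.03 and 0.03 m and z of mill_a in the frame of board above 0.045 m) or (x of core_c0 in the frame of mill_b between -0.06 and 0.06 m and y of core_c0 in the frame of mill_b between -0.03 and 0.03 m and z of core_c0 in the frame of mill_b between -0.005 and 0.055 m and x of core_c0 in the frame of mill_b between -0.03 and 0.03 m and z of mill_b in the frame of board above 0.045 m) or (x of core_c0 in the frame of mill_c between -0.06 and 0.06 m and y of core_c0 in the frame of mill_c between -0.03 and 0.03 m and z of core_c0 in the frame of mill_c between -0.005 and 0.055 m and x of core_c0 in the frame of mill_c between -0.03 and 0.03 m and z of mill_c in the frame of board above 0.045 m))).
At the end, for the whole second after the job is handed in: The mill with the loose piece lies in the tray's slot, its underside within 4 mm of the slot's floor and its middle within 6 mm of the slot's; the other two lie flat (within 0.06 rad) on the chopping board, their middles within its outline; all are still and released ((((x of mill_a in the frame of slot between -0.006 and 0.006 m and y of mill_a in the frame of slot between -0.006 and 0.006 m and z of mill_a in the frame of slot between -0.004 and 0.004 m and angle between the x axis of mill_a and the x axis of tray, either way round below 0.08 rad and x of core_c0 in the frame of mill_a between -0.06 and 0.06 m and y of core_c0 in the frame of mill_a between -0.03 and 0.03 m and z of core_c0 in the frame of mill_a between -0.005 and 0.055 m) and (x of mill_b in the frame of board between -0.17 and 0.17 m and y of mill_b in the frame of board between -0.21 and 0.21 m and z of mill_b in the frame of board between 0.024 and 0.035 m and angle between mill_b's own z axis and vertical below 0.06 rad) and (x of mill_c in the frame of board between -0.17 and 0.17 m and y of mill_c in the frame of board between -0.21 and 0.21 m and z of mill_c in the frame of board between 0.024 and 0.035 m and angle between mill_c's own z axis and vertical below 0.06 rad)) or ((x of mill_b in the frame of slot between -0.006 and 0.006 m and y of mill_b in the frame of slot between -0.006 and 0.006 m and z of mill_b in the frame of slot between -0.004 and 0.004 m and angle between the x axis of mill_b and the x axis of tray, either way round below 0.08 rad and x of core_c0 in the frame of mill_b between -0.06 and 0.06 m and y of core_c0 in the frame of mill_b between -0.03 and 0.03 m and z of core_c0 in the frame of mill_b between -0.005 and 0.055 m) and (x of mill_a in the frame of board between -0.17 and 0.17 m and y of mill_a in the frame of board between -0.21 and 0.21 m and z of mill_a in the frame of board between 0.024 and 0.035 m and angle between mill_a's own z axis and vertical below 0.06 rad) and (x of mill_c in the frame of board between -0.17 and 0.17 m and y of mill_c in the frame of board between -0.21 and 0.21 m and z of mill_c in the frame of board between 0.024 and 0.035 m and angle between mill_c's own z axis and vertical below 0.06 rad)) or ((x of mill_c in the frame of slot between -0.006 and 0.006 m and y of mill_c in the frame of slot between -0.006 and 0.006 m and z of mill_c in the frame of slot between -0.004 and 0.004 m and angle between the x axis of mill_c and the x axis of tray, either way round below 0.08 rad and x of core_c0 in the frame of mill_c between -0.06 and 0.06 m and y of core_c0 in the frame of mill_c between -0.03 and 0.03 m and z of core_c0 in the frame of mill_c between -0.005 and 0.055 m) and (x of mill_a in the frame of board between -0.17 and 0.17 m and y of mill_a in the frame of board between -0.21 and 0.21 m and z of mill_a in the frame of board between 0.024 and 0.035 m and angle between mill_a's own z axis and vertical below 0.06 rad) and (x of mill_b in the frame of board between -0.17 and 0.17 m and y of mill_b in the frame of board between -0.21 and 0.21 m and z of mill_b in the frame of board between 0.024 and 0.035 m and angle between mill_b's own z axis and vertical below 0.06 rad))) and linear speed of each of mill_a, mill_b, mill_c below 0.02 m/s and contact force between each of mill_a, mill_b, mill_c and the fingers below 0.2 N); the robot touches nothing.
It fails at once if a mill was thrown about or swung faster than 1 m/s (linear speed of any of mill_a, mill_b, mill_c above 1 m/s).
It fails at once if a mill was dropped or banged on the board (over 80 N) (contact force between any of mill_a, mill_b, mill_c and board above 80 N).
It fails at once if a mill was forced into the tray (over 40 N) (contact force between any of mill_a, mill_b, mill_c and tray above 40 N).
It fails at once if a bystander was pushed more than 25 mm (distance of any of knife, ramekin, plates, jar_c0, cheese_c0, spatula_c0, mug_c0 from where it was at the start of the episode above 0.025 m).
It also fails if it takes over 72 s, if anything falls off the work surface, if the arm or the gripper's body presses on something with over 40 N, if the wrist force passes 120 N, or if a joint passes its speed limit or range.

## Robot

A 7-joint arm with a two-finger parallel gripper is mounted at the origin on the work surface. World frame = base frame: x ahead of the robot, y to its left, z up, the work surface at z = 0. Lengths are in m, angles in rad, forces in N, time in s.
With the tool pointing down it reaches from about 0.375 to 0.925 m from the base axis. Payload 3.1 kg.
Tool frame: the origin (TCP) lies on the centre line of the jaws, within the pads' length; the fingertips stand 25 mm ahead of it and the grasp point (between the pads) lies 6 mm ahead of it; x points along the fingers, z is the direction in which the jaws open and shut, and the axes are right-handed (so a half turn about x gives the same grasp; the last joint's range is limited). The gripper opens to 85 mm and grips with 20 to 120 N. Pads are 22 mm wide; open, the fingers measure 114 mm over their backs; the gripper's body (76 mm by 85 mm) begins 54 mm behind the grasp point. The pads swing forward as they close: fully open they stand 13 mm farther back than shut.
Start: joints at [1.052, 0.383, 0.044, 1.598, -0.018, 1.161, -0.05], TCP at [0.266, -0.593, 0.233] pointing down, gripper open.
Joint ranges: [-2.61, 2.61], [-0.41, 2.15], [-1.48, 1.57], [0, 2.5], [-1.57, 4.71], [0.05, 1.97], [-2.85, 2.85]. Speed limits (rad/s): [2.79, 2.79, 3.14, 3.14, 3.14, 3.14, 3.14].

## Interface

Orientations are given as a rotation vector (axis times angle).
In Python, from cell import robot gives the robot as it stands. The module is installed in compiled form; this text tells all that it offers.
- The arm moves only by the tool arm_command, never from a script. Its arguments are lists of equal length, an entry for each row: "gripper": the opening, from -1 (shut) to 1 (fully open), so that 0 is half open; "dp": the shift along the world's x, y, z in m, a list of three; "angular": the turn, a rotation vector about the world's x, y, z in rad, a list of three. A call has 1 to 5 rows; each row is the pose to reach, as a shift and turn from the pose commanded when the call began; what a row does not reach only later rows make up. A row lasts 1/10 s, in which the tool goes at most 50 mm and 8.59 degrees, less where a joint would pass 70% of its speed; a pose out of reach is approached as far as the arm can. A call with a gripper value outside its range is refused whole. The fingers move at their own pace and stop on an object; "newtons" is the grip in N (left out, the last holds). Time passes only in rows, so rows that repeat a pose let the fingers close. It gives the time, the measured TCP pose, the force and the opening at its end, in the units of the state.
- robot.state(): the state, without advancing time (a new reading comes with each control period).
- robot.grab_frame(name): name is "scene" or "top" or "wrist"; returns the picture (480x640x3 uint8, blue, green, red); there is no depth.
- robot.camera_params(name): a dict with "fx", "fy", "cx", "cy" (pixels), "xyz" and "rotation" of the camera in the world. Camera axes: x right, y down, z forward; pixel columns grow to the right and rows downward; lengths in m; the calibration is good to about 2 mm. A picture is of the moment at which its call begins: read the wrist's pose just before it. camera_params takes no time and is no camera call; for the wrist camera it gives the pose at the moment of the call.
- robot.hand_in(): hands the job in, once; it reports no verdict.
Trained networks look in the newest picture that a camera, given by its name, has taken for a name from the list of things; names that differ only in an ending like _2 or _b are one class to them, and where a whole thing is asked for, a point or a joint stands for the part that bears it (a point fixed in the world has none). Each returns a list of dicts, best first, with "score" (0 to 1); they miss things now and then, are a little off and sometimes report something else, mostly with a low value. They report only what shows in the picture. A call takes as long as a camera call. They do not tell look-alikes from the thing itself.
- robot.regions_of(camera, label): "mask" (480x640 bool, what is visible of it) and "point" ([column, row] in pixels, amid what is visible of it).
- robot.spot_point(camera, label): "point" ([column, row] in pixels: a listed point, or the origin of a listed thing).
The state is a dict: "time": time; "joint_pos": joint angles; "qvel": joint speeds; "joint_torque": joint torques, N m; "eef_pos": TCP position; "tcp_rot": TCP orientation; "contact_force": force on the tool from outside, world axes, zero at the start; "torque": the same for the moment, N m; "width": opening from 0.0 (shut) to 1.0 (fully open).
Only numpy, scipy, OpenCV 4.12 (cv2) and the standard library are available. Lean on these libraries where they do the work, as an engineer would, in place of code of your own. Each camera call takes 0.05 s, during which the arm holds its last target.

## Working session

There is one attempt and no reset: what is moved stays moved. The work goes in short steps, Python scripts to look and compute and a tool call to move; the robot and the scene stay as the last step left them, time stands still between calls to the robot, and variables do not carry over. Pictures are saved under pics/ and viewed, and the job is handed in when it is done.

Besides the shell and the picture viewer there is one more tool, called after "Request:" as name(argument=value, ...) on one line, values as JSON. arm_command: Moves the arm, as the interface text tells. Its arguments: {"type":"object","properties":{"gripper":{"type":"array","items":{"type":"number"}},"dp":{"type":"array","items":{"type":"array","items":{"type":"number"}}},"angular":{"type":"array","items":{"type":"array","items":{"type":"number"}}},"newtons":{"type":"number"}},"required":["gripper","dp","angular"]}

```bash
mkdir -p pics; cat > h.py <<'E'
import numpy as np, cv2
from cell import robot
from scipy.spatial.transform import Rotation as R
def cam(n):
    p=robot.camera_params(n); K=np.array([[p['fx'],0,p['cx']],[0,p['fy'],p['cy']],[0,0,1.]])
    Rm=np.array(p['rotation']); 
    if Rm.shape!=(3,3): Rm=R.from_rotvec(Rm).as_matrix()
    return K,Rm,np.array(p['xyz'])
def back(n,uv,z,c=None):
    K,Rm,t=c or cam(n); d=Rm@np.linalg.inv(K)@np.array([uv[0],uv[1],1.]); return t+d*(z-t[2])/d[2]
def proj(n,P,c=None):
    K,Rm,t=c or cam(n); q=K@(Rm.T@(np.array(P)-t)); return q[:2]/q[2]
E
python3 - <<'E'
from h import *
for n in ['scene','top']:
    im=robot.grab_frame(n); cv2.imwrite(f'pics/{n}0.png',im); print(n,robot.camera_params(n))
s=robot.state(); print(s)
for l in ['mill_a','tray','slot','board','knife','ramekin','plates']:
    for r in robot.spot_point('top',l): print(l,np.round(r['point'],1),round(r['score'],2))
E
```

```text
scene {'fx': 442.4671941472913, 'fy': 442.4671941472913, 'cx': 313.4871934319982, 'cy': 244.62484875484128, 'xyz': array([ 1.13842882, -0.29828617,  0.76382416]), 'rotation': array([-2.0357299 , -1.30634553,  0.51902701])}
top {'fx': 612.9424164466142, 'fy': 612.9424164466142, 'cx': 314.46197340684256, 'cy': 242.15764400418425, 'xyz': array([ 0.26625508, -0.01483059,  1.2570202 ]), 'rotation': array([-2.08777217,  2.14921808, -0.14668589])}
{'time': 0.1, 'joint_pos': array([ 1.05219876,  0.38377924,  0.04382992,  1.59941525, -0.01792556,
        1.16123395, -0.04986374]), 'qvel': array([-7.08015488e-05,  2.53865793e-04, -1.03004950e-04, -3.93547950e-03,
       -4.83061112e-04, -6.60229779e-04,  2.10243729e-03]), 'joint_torque': array([ 2.83851819e-03, -4.34732080e+01,  1.02940455e+00, -2.50454271e+01,
        1.08781579e-02,  5.51723104e-03, -1.90291593e-05]), 'eef_pos': array([ 0.2651746 , -0.59250477,  0.23149667]), 'tcp_rot': array([ 0.89510833,  1.38157042, -0.89306766]), 'contact_force': array([-0.5824527 , -0.61094699,  0.17424439]), 'torque': array([-0.03806502,  0.01824079,  0.01584554]), 'width': 0.9997460021171979}
mill_a [335.6 232.4] 0.89
mill_a [276.  223.2] 0.72
mill_a [388. 220.] 0.66
mill_a [491.6 358.2] 0.64
mill_a [183.4 362. ] 0.55
tray [330.6 224.7] 0.74
tray [496.9 227.1] 0.62
slot [493.8 228.8] 0.56
slot [336.4 156.2] 0.47
board [334.8 223.6] 0.66
knife [337.  153.8] 0.68
ramekin [258.3 292.8] 0.57
plates [157.3 246.9] 0.58
```

View pics/top0.png

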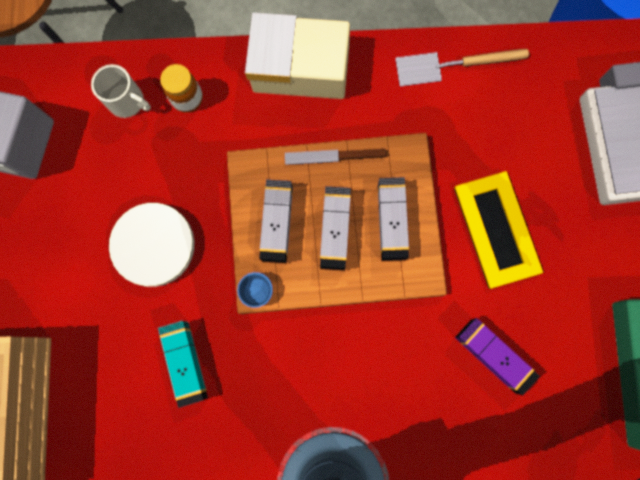

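View pics/scene0.png

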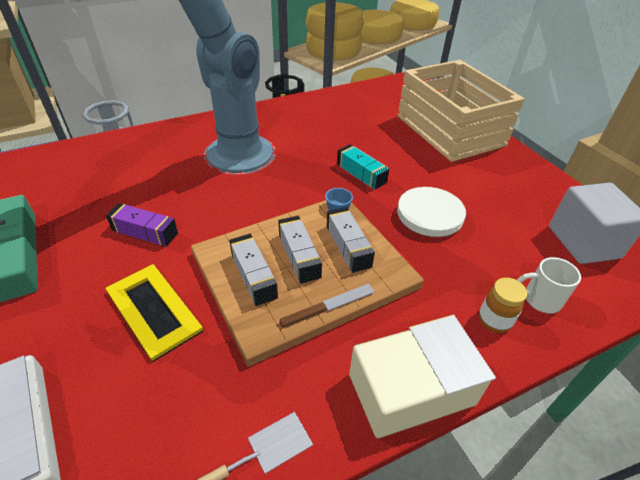

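The three steel mills on the board are at (276,222), (336,230) and (393,220). They fit the description. The purple one (497,356) and the turquoise one (182,362) are look-alikes and stay put. The yellow tray is at (498,230). Next I'll measure them.

```bash
python3 - <<'E'
from h import *
im=cv2.imread('pics/top0.png'); c=cam('top')
print(back('top',(0,0),0,c),back('top',(640,480),0,c))
def rect(z,x0,x1,y0,y1,s):  # s px per m ; image: up=+x, left=+y
    W=int((y1-y0)*s);H=int((x1-x0)*s)
    dst=np.float32([[0,0],[W,0],[W,H],[0,H]])
    src=np.float32([proj('top',P,c) for P in [(x1,y1,z),(x1,y0,z),(x0,y0,z),(x0,y1,z)]])
    return cv2.warpPerspective(im,cv2.getPerspectiveTransform(src,dst),(W,H),flags=cv2.INTER_CUBIC)
def w(p,x1,y1,s): return np.array([x1-p[1]/s, y1-p[0]/s])
s=1500
hsv=cv2.cvtColor(im,cv2.COLOR_BGR2HSV)
# tray
t=rect(0.016,.1,.5,-.6,-.2,s); h=cv2.cvtColor(t,cv2.COLOR_BGR2HSV)
m=cv2.inRange(h,(22,120,100),(35,255,255))
cs=max(cv2.findContours(m,cv2.RETR_EXTERNAL,cv2.CHAIN_APPROX_NONE)[0],key=cv2.contourArea)
r=cv2.minAreaRect(cs);b=cv2.boxPoints(r);B=np.array([w(p,.5,-.2,s) for p in b])
print('tray',B.round(4).tolist(),B.mean(0).round(4),np.linalg.norm(B-np.roll(B,1,0),axis=1).round(4))
cv2.drawContours(t,[b.astype(int)],0,(255,0,0),1); cv2.imwrite('pics/tray1.png',t)
t=rect(0.08,.15,.45,-.25,.2,s); cv2.imwrite('pics/mills1.png',t); print(t.shape)
for l in ['board']:
  for k in robot.regions_of('top','mill_a'):
    m=k['mask'].astype(np.uint8); cc=max(cv2.findContours(m,cv2.RETR_EXTERNAL,cv2.CHAIN_APPROX_NONE)[0],key=cv2.contourArea)
    P=np.float32([back('top',q[0],.08,c)[:2] for q in cc]); r=cv2.minAreaRect(P*1000)
    print(round(k['score'],2),k['point'],np.round(r[0],1),np.round(r[1],1),round(r[2],1))
b=cv2.inRange(hsv,(5,100,60),(20,220,255)); cv2.imwrite('pics/b.png',b)
E
```

```text
[1.06305406 0.72224924 0.        ] [-0.00126555 -0.5913121   0.        ]
tray [[0.4999000132083893, -0.2937999963760376], [0.5291000008583069, -0.40299999713897705], [0.4032999873161316, -0.436599999666214], [0.374099999666214, -0.3273000121116638]] [ 0.4516 -0.3652] [0.1302 0.113  0.1302 0.113 ]
(450, 675, 3)
0.95 [180.8, 361.7] [243.  275.6] [157.9  62.7] 14.6
0.94 [391.6, 219.3] [ 510.2 -135.3] [168.3  55.2] 0.2
0.87 [495.3, 361.5] [ 239.8 -316. ] [162.9  55.6] 44.9
0.82 [336.3, 227.3] [495.  -21.3] [ 50.1 166.1] 84.3
0.59 [276.1, 222.7] [512.9  94. ] [ 54.9 166.5] 84.5
```

View pics/mills1.png

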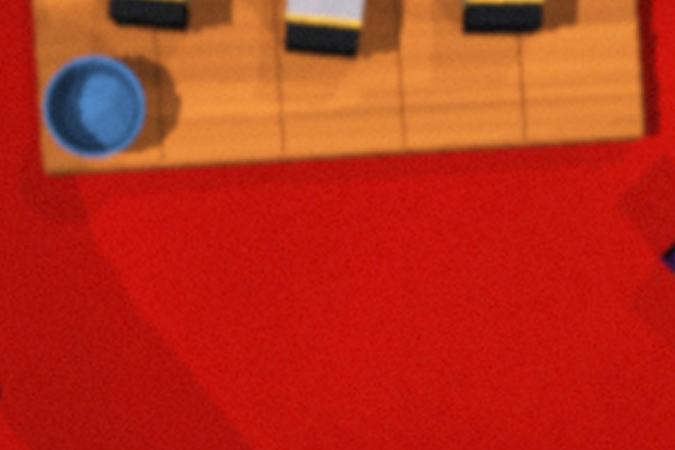

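View pics/tray1.png

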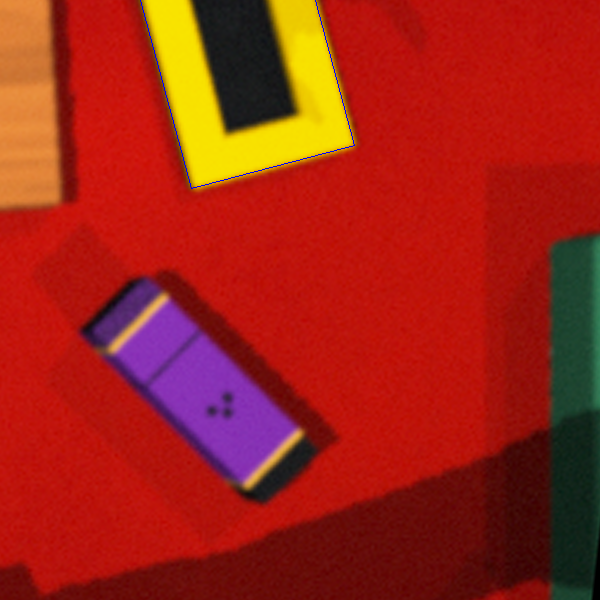

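```bash
cat >> h.py <<'E'
def rect(im,n,z,x0,x1,y0,y1,s,c=None):
    c=c or cam(n); W=int((y1-y0)*s);H=int((x1-x0)*s)
    dst=np.float32([[0,0],[W,0],[W,H],[0,H]])
    src=np.float32([proj(n,P,c) for P in [(x1,y1,z),(x1,y0,z),(x0,y0,z),(x0,y1,z)]])
    return cv2.warpPerspective(im,cv2.getPerspectiveTransform(src,dst),(W,H),flags=cv2.INTER_CUBIC)
E
python3 - <<'E'
from h import *
im=cv2.imread('pics/top0.png'); s=1500
def w(p,x1,y1,s): return np.array([x1-p[1]/s, y1-p[0]/s])
t=rect(im,'top',.016,.33,.6,-.5,-.2,s); h=cv2.cvtColor(t,cv2.COLOR_BGR2HSV)
m=cv2.inRange(h,(22,120,100),(35,255,255))
cs=max(cv2.findContours(m,cv2.RETR_EXTERNAL,cv2.CHAIN_APPROX_NONE)[0],key=cv2.contourArea)
r=cv2.minAreaRect(cs);b=cv2.boxPoints(r);B=np.array([w(p,.6,-.2,s) for p in b])
e=B[1]-B[0]; f=B[2]-B[1]; L=e if np.linalg.norm(e)>np.linalg.norm(f) else f
print('tray',B.mean(0).round(4),np.linalg.norm(e),np.linalg.norm(f),'yaw',np.degrees(np.arctan2(L[1],L[0])))
t2=rect(im,'top',.08,.38,.62,-.25,.2,s); cv2.imwrite('pics/mills2.png',t2)
h=cv2.cvtColor(t2,cv2.COLOR_BGR2HSV)
m=((h[...,1]<70)&(h[...,2]>110)).astype(np.uint8)*255
m=cv2.morphologyEx(m,cv2.MORPH_CLOSE,np.ones((11,11)))
for cc in cv2.findContours(m,cv2.RETR_EXTERNAL,cv2.CHAIN_APPROX_NONE)[0]:
    if cv2.contourArea(cc)>3000:
        b=cv2.boxPoints(cv2.minAreaRect(cc)); B=np.array([w(p,.62,.2,s) for p in b]); e=B[1]-B[0]; f=B[2]-B[1]; L=e if np.linalg.norm(e)>np.linalg.norm(f) else f
        print('steel',B.mean(0).round(4),np.linalg.norm(e).round(4),np.linalg.norm(f).round(4),'yaw',np.degrees(np.arctan2(L[1],L[0])))
        cv2.drawContours(t2,[b.astype(int)],0,(255,0,0),1)
cv2.drawContours(t,[cv2.boxPoints(r).astype(int)],0,(255,0,0),1)
cv2.imwrite('pics/mills3.png',t2);cv2.imwrite('pics/tray3.png',t)
E
```

```text
tray [ 0.4953 -0.3536] 0.11298509 0.21961445 yaw -165.06857
steel [ 0.4986 -0.0218] 0.1189 0.0513 yaw -5.8560095
steel [ 0.5133 -0.1353] 0.0533 0.1187 yaw 180.0
steel [0.5168 0.0953] 0.1185 0.052 yaw -5.6306787
```

View pics/mills3.png

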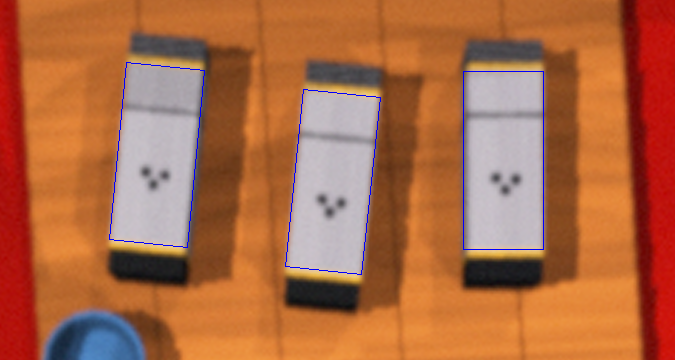

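View pics/tray3.png

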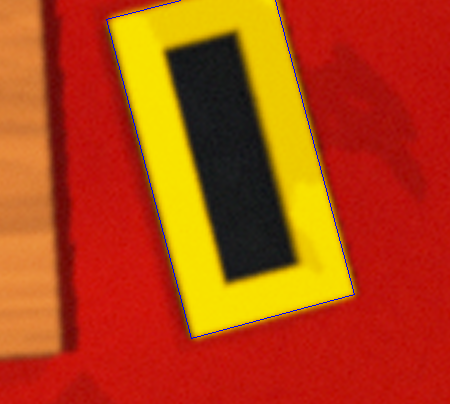

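Measured poses: mills L (0.515,0.094,−5.7°), M (0.497,−0.022,−5.9°) and R (0.511,−0.135,0°). The tray is at (0.495,−0.354,+14.9°). Sizes match: steel about 119×52 and tray 220×113. Now I'll work out the tool turns.

```bash
cat >> h.py <<'E'
def goal(x,y,z,yaw,flip=0):
    # tool x down, tool z along mill y
    a=np.radians(yaw); zz=np.array([-np.sin(a),np.cos(a),0])*(-1 if flip else 1); xx=np.array([0,0,-1.])
    Rg=np.column_stack([xx,np.cross(zz,xx),zz]); return np.array([x,y,z]),Rg
def delta(x,y,z,yaw,flip=0):
    s=robot.state(); p,Rg=goal(x,y,z,yaw,flip); R0=R.from_rotvec(s['tcp_rot'])
    return (p-s['eef_pos']).round(4),(R.from_matrix(Rg)*R0.inv()).as_rotvec().round(4)
def st():
    s=robot.state(); print(s['time'],'p',s['eef_pos'].round(4),'r',s['tcp_rot'].round(4),'F',s['contact_force'].round(2),'T',s['torque'].round(3),'w',round(s['width'],3),'q',s['joint_pos'].round(2))
E
python3 - <<'E'
from h import *
st(); print(R.from_rotvec(robot.state()['tcp_rot']).as_matrix().round(3))
for f in (0,1): print(delta(.511,-.135,.17,0,f))
E
```

```text
0.5 p [ 0.2655 -0.5933  0.2327] r [ 0.894   1.3795 -0.8938] F [ 0.22 -0.65 -0.28] T [0.005 0.049 0.014] w 1.0 q [ 1.05  0.38  0.04  1.6  -0.02  1.16 -0.05]
[[-0.     0.913  0.409]
 [ 0.     0.409 -0.913]
 [-1.     0.    -0.   ]]
(array([ 0.2455,  0.4583, -0.0627]), array([ 0.0000e+00, -1.0000e-04,  2.7208e+00]))
(array([ 0.2455,  0.4583, -0.0627]), array([-1.000e-04, -0.000e+00, -4.208e-01]))
```

Request:
arm_command(gripper=[1,1,1,1,1], dp=[[0.02,0.042,0],[0.04,0.084,0],[0.06,0.126,0],[0.08,0.168,0],[0.1,0.21,0]], angular=[[0,0,-0.04],[0,0,-0.08],[0,0,-0.12],[0,0,-0.16],[0,0,-0.2]], newtons=80)

```text
time: 1.0
eef_pos: [0.3662, -0.3817, 0.2331]
tcp_rot: [1.046, 1.304, -1.046]
contact_force: [1.4, -0.9, 0.8]
width: 1.004
```

Request:
arm_command(gripper=[1,1,1,1,1], dp=[[0.025,0.042,0],[0.05,0.084,-0.01],[0.08,0.126,-0.02],[0.11,0.168,-0.03],[0.1455,0.21,-0.03]], angular=[[0,0,-0.04],[0,0,-0.08],[0,0,-0.12],[0,0,-0.16],[0,0,-0.2208]])

```text
time: 1.5
eef_pos: [0.5041, -0.1791, 0.2019]
tcp_rot: [1.21, 1.21, -1.212]
contact_force: [1.3, -0.2, 0.2]
width: 1.001
```

Request:
arm_command(gripper=[1,1,1], dp=[[0,0.0383,0],[0,0.0383,0],[0,0.0383,0]], angular=[[0,0,0],[0,0,0],[0,0,0]])

```text
time: 1.8
eef_pos: [0.5048, -0.1416, 0.203]
tcp_rot: [1.206, 1.21, -1.207]
contact_force: [-0.8, 0.1, 0.4]
width: 0.999
```

```bash
python3 - <<'E'
from h import *
c=cam('wrist');im=robot.grab_frame('wrist');cv2.imwrite('pics/w1.png',im)
st(); print(delta(.511,-.135,.07,0,1)); print(c[2])
E
```

```text
1.85 p [ 0.5044 -0.1434  0.2031] r [ 1.2085  1.2085 -1.2096] F [-0.23 -0.66 -0.08] T [-0.056  0.049 -0.028] w 0.997 q [ 0.42  0.19 -0.24  1.92  0.05  1.04 -1.42]
(array([ 0.0066,  0.0084, -0.1331]), array([ 0.001,  0.   , -0.   ]))
[ 0.57224848 -0.14028687  0.34474017]
```

View pics/w1.png

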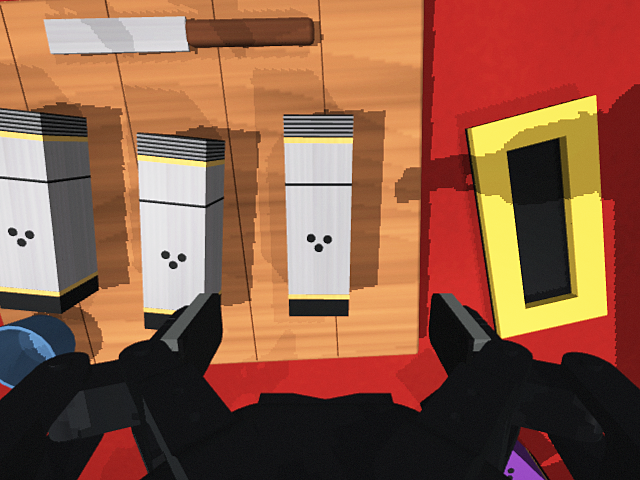

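```bash
cat >> h.py <<'E'
def meas(im,n,c,z,x0,x1,y0,y1,kind,out,s=1800):
    t=rect(im,n,z,x0,x1,y0,y1,s,c); h=cv2.cvtColor(t,cv2.COLOR_BGR2HSV)
    m=((h[...,1]<70)&(h[...,2]>110)).astype(np.uint8)*255 if kind=='steel' else cv2.inRange(h,(22,90,80),(35,255,255))
    m=cv2.morphologyEx(m,cv2.MORPH_CLOSE,np.ones((15,15)))
    m=cv2.morphologyEx(m,cv2.MORPH_OPEN,np.ones((9,9)))
    for cc in cv2.findContours(m,cv2.RETR_EXTERNAL,cv2.CHAIN_APPROX_NONE)[0]:
        if cv2.contourArea(cc)>5000:
            b=cv2.boxPoints(cv2.minAreaRect(cc)); B=np.array([[x1-p[1]/s,y1-p[0]/s] for p in b]); e=B[1]-B[0]; f=B[2]-B[1]; L=e if np.linalg.norm(e)>np.linalg.norm(f) else f
            L=L*np.sign(L[0])
            print(kind,B.mean(0).round(4),np.linalg.norm(e).round(4),np.linalg.norm(f).round(4),'yaw',np.degrees(np.arctan2(L[1],L[0])).round(2))
            cv2.drawContours(t,[b.astype(int)],0,(255,0,0),1)
    cv2.imwrite(out,t)
E
python3 - <<'E'
from h import *
im=cv2.imread('pics/w1.png'); c=cam('wrist')
meas(im,'wrist',c,.08,.38,.62,-.22,.08,'steel','pics/m4.png')
meas(im,'wrist',c,.016,.36,.63,-.46,-.22,'yellow','pics/t4.png')
E
```

```text
steel [ 0.5081 -0.0228] 0.1391 0.0509 yaw -5.6
steel [ 0.5228 -0.1369] 0.0506 0.1389 yaw -0.0
yellow [ 0.4941 -0.3531] 0.1145 0.2207 yaw 14.65
```

View pics/m4.png

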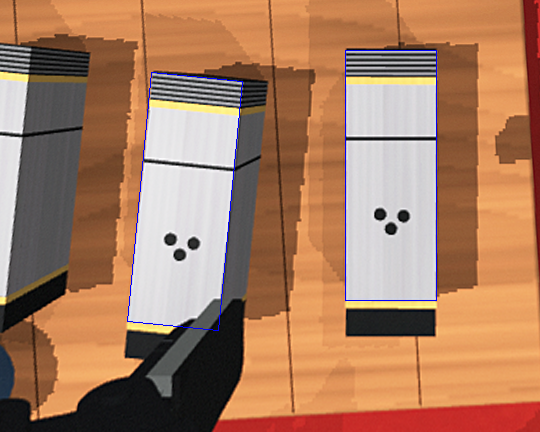

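View pics/t4.png

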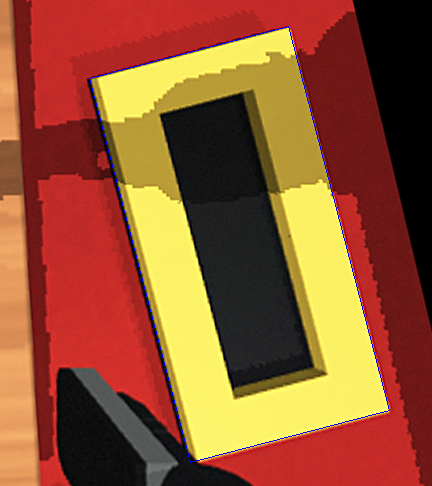

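Mill R reads (0.513,−0.137), yaw 0. That agrees with the top view within 2 mm. Descending to grip it.

Request:
arm_command(gripper=[1,1,1,1,1], dp=[[0.0086,0.0064,-0.03],[0.0086,0.0064,-0.07],[0.0086,0.0064,-0.11],[0.0086,0.0064,-0.133],[0.0086,0.0064,-0.133]], angular=[[0,0,0],[0,0,0],[0,0,0],[0,0,0],[0,0,0]])

```text
time: 2.35
eef_pos: [0.5088, -0.1382, 0.0662]
tcp_rot: [1.209, 1.214, -1.218]
contact_force: [0.9, 1.0, 1.0]
width: 0.999
```

```bash
python3 - <<'E'
from h import *
st(); print(delta(.513,-.137,.07,0,1))
E
```

```text
2.35 p [ 0.5088 -0.1382  0.0662] r [ 1.2086  1.2145 -1.2181] F [0.86 1.04 0.97] T [ 0.037  0.057 -0.05 ] w 0.999 q [ 0.39  0.39 -0.23  2.    0.12  0.77 -1.49]
(array([0.0042, 0.0012, 0.0038]), array([-0.0009, -0.0088,  0.0039]))
```

Request:
arm_command(gripper=[1,1], dp=[[0.004,0.001,0.004],[0.004,0.001,0.004]], angular=[[0,0,0],[0,0,0]])

```text
time: 2.55
eef_pos: [0.5202, -0.1366, 0.0767]
tcp_rot: [1.212, 1.203, -1.207]
contact_force: [0.5, 0.5, -0.1]
width: 1.002
```

```bash
python3 - <<'E'
from h import *
st(); print(delta(.513,-.137,.07,0,1))
E
```

```text
2.55 p [ 0.5202 -0.1366  0.0767] r [ 1.2119  1.2032 -1.2065] F [ 0.53  0.49 -0.07] T [-0.064 -0.051  0.018] w 1.002 q [ 0.38  0.38 -0.23  1.98  0.12  0.79 -1.49]
(array([-0.0072, -0.0004, -0.0067]), array([0.0014, 0.0059, 0.0014]))
```

Request:
arm_command(gripper=[1,1,1], dp=[[-0.006,0,-0.006],[-0.006,0,-0.006],[-0.006,0,-0.006]], angular=[[0,0,0],[0,0,0],[0,0,0]])

```text
time: 2.85
eef_pos: [0.5109, -0.1355, 0.0683]
tcp_rot: [1.209, 1.209, -1.209]
contact_force: [0.3, -0.5, 0.2]
width: 1.001
```

```bash
python3 - <<'E'
from h import *
st(); print(delta(.513,-.137,.07,0,1))
E
```

```text
2.85 p [ 0.5109 -0.1355  0.0683] r [ 1.2092  1.2087 -1.2093] F [ 0.33 -0.55  0.19] T [ 0.022 -0.005 -0.011] w 1.001 q [ 0.38  0.38 -0.23  2.    0.12  0.77 -1.49]
(array([ 0.0021, -0.0015,  0.0017]), array([0.0003, 0.0002, 0.0001]))
```

Good. Closing.

Request:
arm_command(gripper=[-0.2,-0.4,-0.6,-0.8,-1], dp=[[0.001,-0.001,0.002],[0.001,-0.001,0.002],[0.001,-0.001,0.002],[0.001,-0.001,0.002],[0.001,-0.001,0.002]], angular=[[0,0,0],[0,0,0],[0,0,0],[0,0,0],[0,0,0]], newtons=80)

```text
time: 3.35
eef_pos: [0.513, -0.1363, 0.0709]
tcp_rot: [1.21, 1.208, -1.208]
contact_force: [-1.1, 0.6, 5.6]
width: 0.556
```

Request:
arm_command(gripper=[-1,-1,-1], dp=[[0,0,0],[0,0,0],[0,0,0]], angular=[[0,0,0],[0,0,0],[0,0,0]])

```text
time: 3.65
eef_pos: [0.513, -0.1363, 0.0709]
tcp_rot: [1.21, 1.208, -1.208]
contact_force: [-1.2, -0.0, 5.9]
width: 0.555
```

Request:
arm_command(gripper=[-1,-1,-1,-1,-1], dp=[[0,0,0.02],[0,0,0.05],[0,0,0.08],[0,0,0.1],[0,0,0.1]], angular=[[0,0,0],[0,0,0],[0,0,0],[0,0,0],[0,0,0]])

```text
time: 4.15
eef_pos: [0.5139, -0.1366, 0.1719]
tcp_rot: [1.21, 1.205, -1.206]
contact_force: [1.3, 0.3, -5.5]
width: 0.555
```

Request:
arm_command(gripper=[-1,-1,-1], dp=[[0,0,0],[0,0,0],[0,0,0]], angular=[[0,0,0],[0,0,0],[0,0,0]])

```text
time: 4.45
eef_pos: [0.5104, -0.1359, 0.1676]
tcp_rot: [1.208, 1.213, -1.212]
contact_force: [-0.2, 0.3, -5.1]
width: 0.558
```

```bash
cat >> h.py <<'E'
def avg(n=8):
    T=[];F=[]
    for i in range(n):
        robot.grab_frame('top'); s=robot.state(); T.append(s['torque']);F.append(s['contact_force'])
    T=np.array(T);print('avgT',T.mean(0).round(4),'sd',T.std(0).round(3),'F',np.mean(F,0).round(2))
E
python3 - <<'E'
from h import *
st(); avg()
cv2.imwrite('pics/s2.png',robot.grab_frame('scene'))
E
```

```text
4.45 p [ 0.5104 -0.1359  0.1676] r [ 1.2079  1.2134 -1.2118] F [-0.2   0.3  -5.11] T [-0.025 -0.007  0.047] w 0.558 q [ 0.41  0.24 -0.25  1.94  0.07  0.97 -1.45]
avgT [ 0.0134 -0.0073  0.0017] sd [0.02  0.033 0.028] F [ 0.04  0.02 -5.12]
```

View pics/s2.png

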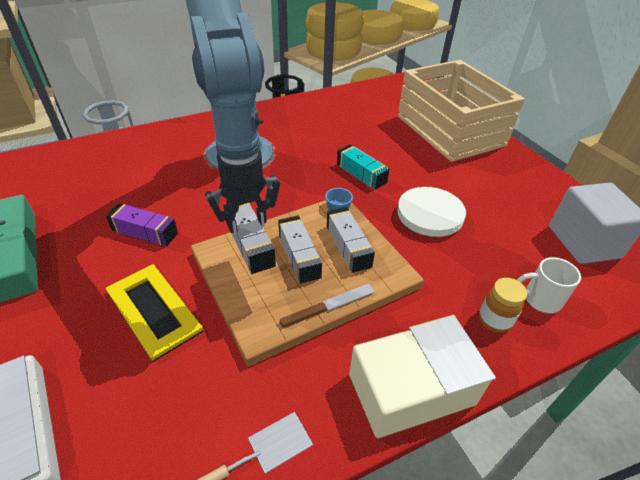

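Mill R is held clear (5.1 N, about 0.52 kg). Now the tip test about world y.

Request:
arm_command(gripper=[-1,-1,-1,-1,-1], dp=[[0,0,0],[0,0,0],[0,0,0],[0,0,0],[0,0,0]], angular=[[0,0.12,0],[0,0.25,0],[0,0.38,0],[0,0.45,0],[0,0.45,0]])

```text
time: 5.4
eef_pos: [0.5146, -0.1355, 0.1681]
tcp_rot: [0.962, 1.533, -1.53]
contact_force: [0.8, 0.8, -5.2]
width: 0.555
```

Request:
arm_command(gripper=[-1,-1,-1,-1,-1], dp=[[0,0,0],[0,0,0],[0,0,0],[0,0,0],[0,0,0]], angular=[[0,0,0],[0,0,0],[0,-0.12,0],[0,-0.26,0],[0,-0.38,0]])

```text
time: 5.9
eef_pos: [0.5115, -0.1368, 0.1711]
tcp_rot: [1.178, 1.255, -1.257]
contact_force: [-0.7, 0.3, -5.4]
width: 0.554
```

Request:
arm_command(gripper=[-1,-1,-1,-1], dp=[[0,0,0],[0,0,0],[0,0,0],[0,0,0]], angular=[[0,-0.07,0],[0,-0.07,0],[0,-0.07,0],[0,-0.07,0]])

```text
time: 6.3
eef_pos: [0.5128, -0.1362, 0.1704]
tcp_rot: [1.209, 1.209, -1.209]
contact_force: [-0.5, -0.4, -4.9]
width: 0.555
```

```bash
python3 - <<'E'
from h import *
st(); avg(10)
E
```

```text
6.3 p [ 0.5128 -0.1362  0.1704] r [ 1.209   1.2091 -1.2089] F [-0.55 -0.44 -4.93] T [0.031 0.048 0.026] w 0.555 q [ 0.41  0.24 -0.26  1.93  0.07  0.98 -1.45]
avgT [ 0.0044 -0.011  -0.0005] sd [0.021 0.017 0.027] F [-0.21  0.08 -5.17]
```

Request:
arm_command(gripper=[-1,-1,-1,-1,-1], dp=[[0,0,0],[0,0,0],[0,0,0],[0,0,0],[0,0,0]], angular=[[0,-0.12,0],[0,-0.25,0],[0,-0.38,0],[0,-0.45,0],[0,-0.45,0]])

```text
time: 7.3
eef_pos: [0.5071, -0.136, 0.167]
tcp_rot: [1.389, 0.878, -0.878]
contact_force: [-1.2, 0.4, -6.5]
width: 0.555
```

Request:
arm_command(gripper=[-1,-1,-1,-1,-1], dp=[[0,0,0],[0,0,0],[0,0,0],[0,0,0],[0,0,0]], angular=[[0,0,0],[0,0,0],[0,0.12,0],[0,0.26,0],[0,0.38,0]])

```text
time: 7.8
eef_pos: [0.5154, -0.1369, 0.172]
tcp_rot: [1.24, 1.156, -1.158]
contact_force: [1.0, 1.3, -4.8]
width: 0.553
```

Request:
arm_command(gripper=[-1,-1,-1,-1], dp=[[0,0,0],[0,0,0],[0,0,0],[0,0,0]], angular=[[0,0.07,0],[0,0.07,0],[0,0.07,0],[0,0.07,0]])

```text
time: 8.2
eef_pos: [0.5116, -0.1365, 0.1696]
tcp_rot: [1.209, 1.209, -1.21]
contact_force: [-0.2, 0.4, -5.7]
width: 0.556
```

```bash
python3 - <<'E'
from h import *
st(); avg(10); print(delta(.513,-.137,.17,0,1))
E
```

```text
8.2 p [ 0.5116 -0.1365  0.1696] r [ 1.2094  1.2089 -1.2095] F [-0.22  0.38 -5.74] T [0.001 0.023 0.05 ] w 0.556 q [ 0.43  0.24 -0.28  1.93  0.08  0.97 -1.46]
avgT [-0.005   0.0094 -0.0148] sd [0.036 0.033 0.025] F [-0.21 -0.25 -5.4 ]
(array([ 0.0009, -0.0006, -0.    ]), array([0.0001, 0.0003, 0.0001]))
```

The moment about y was −0.011 N m and then +0.009 N m, with 0.13 expected for a loose ball. So mill R is sound, and I'm laying it back.

Request:
arm_command(gripper=[-1,-1,-1,-1,-1], dp=[[0,0,-0.03],[0,0,-0.06],[0,0,-0.08],[0,0,-0.09],[0,0,-0.093]], angular=[[0,0,0],[0,0,0],[0,0,0],[0,0,0],[0,0,0]])

```text
time: 9.2
eef_pos: [0.5114, -0.1361, 0.0758]
tcp_rot: [1.209, 1.211, -1.21]
contact_force: [0.2, 0.4, -5.5]
width: 0.56
```

Request:
arm_command(gripper=[-1,-1,-1,-1,-1], dp=[[0,0,-0.002],[0,0,-0.004],[0,0,-0.006],[0,0,-0.0065],[0,0,-0.0065]], angular=[[0,0,0],[0,0,0],[0,0,0],[0,0,0],[0,0,0]])

```text
time: 9.7
eef_pos: [0.5127, -0.1364, 0.071]
tcp_rot: [1.21, 1.208, -1.209]
contact_force: [-0.1, -0.3, -4.2]
width: 0.552
```

```bash
python3 - <<'E'
from h import *
st()
E
```

```text
9.7 p [ 0.5127 -0.1364  0.071 ] r [ 1.2095  1.2081 -1.2085] F [-0.12 -0.29 -4.15] T [-0.065 -0.008 -0.084] w 0.552 q [ 0.41  0.39 -0.26  2.    0.14  0.78 -1.5 ]
```

Just at contact. I'll ease it down slightly, open, raise, and go to mill M.

Request:
arm_command(gripper=[-1,-1,0.1,0.4,0.6], dp=[[0,0,-0.001],[0,0,-0.001],[0,0,-0.001],[0,0,-0.001],[0,0,-0.001]], angular=[[0,0,0],[0,0,0],[0,0,0],[0,0,0],[0,0,0]])

```text
time: 10.2
eef_pos: [0.5135, -0.1365, 0.0702]
tcp_rot: [1.21, 1.207, -1.207]
contact_force: [-0.0, 1.0, -0.1]
width: 0.796
```

Request:
arm_command(gripper=[1,1,1,1,1], dp=[[0,0,0],[0,0,0.04],[0,0,0.08],[-0.004,0.04,0.11],[-0.008,0.08,0.13]], angular=[[0,0,0],[0,0,0],[0,0,0],[0,0,-0.05],[0,0,-0.099]])

```text
time: 10.7
eef_pos: [0.5062, -0.057, 0.2025]
tcp_rot: [1.289, 1.153, -1.282]
contact_force: [0.5, -0.0, -0.7]
width: 1.002
```

Request:
arm_command(gripper=[1,1,1,1], dp=[[-0.004,0.035,0],[-0.004,0.035,0],[-0.004,0.035,0],[-0.004,0.035,0]], angular=[[0,0,0],[0,0,0],[0,0,0],[0,0,0]])

```text
time: 11.1
eef_pos: [0.5001, -0.0226, 0.1991]
tcp_rot: [1.282, 1.16, -1.283]
contact_force: [0.3, -0.5, -0.8]
width: 0.999
```

```bash
python3 - <<'E'
from h import *
c=cam('wrist');im=robot.grab_frame('wrist');cv2.imwrite('pics/w2.png',im); st()
meas(im,'wrist',c,.08,.38,.62,-.2,.15,'steel','pics/m5.png')
print(delta(.499,-.0215,.07,-5.7,1))
E
```

```text
11.15 p [ 0.5001 -0.023   0.199 ] r [ 1.2828  1.1596 -1.2844] F [-0.5  -0.35  1.06] T [ 0.01   0.013 -0.067] w 0.997 q [ 0.29  0.16 -0.35  1.97  0.06  1.02 -1.76]
steel [ 0.5081 -0.021 ] 0.1389 0.0506 yaw -5.56
steel [ 0.5233 -0.1292] 0.0628 0.1389 yaw -0.0
steel [0.5265 0.0967] 0.1391 0.0509 yaw -5.38
(array([-0.0011,  0.0015, -0.129 ]), array([ 0.0005, -0.0007,  0.002 ]))
```

View pics/m5.png

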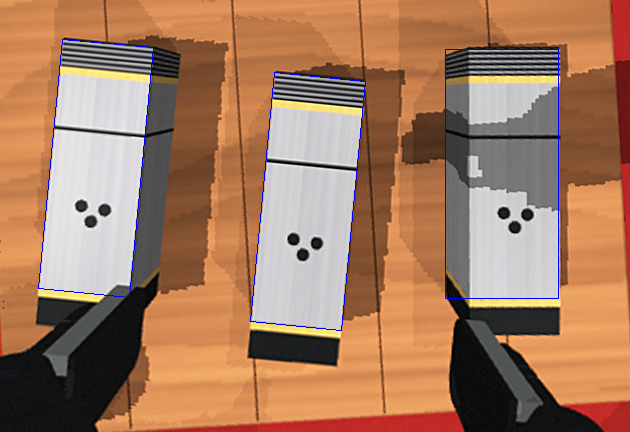

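Mill M's centre is (0.498,−0.020), yaw −5.6°. Mill R lies where it was. Descending.

Request:
arm_command(gripper=[1,1,1,1,1], dp=[[-0.002,0.003,-0.04],[-0.002,0.003,-0.08],[-0.002,0.003,-0.11],[-0.002,0.003,-0.128],[-0.002,0.003,-0.128]], angular=[[0,0,0.002],[0,0,0.002],[0,0,0.002],[0,0,0.002],[0,0,0.002]])

```text
time: 11.65
eef_pos: [0.495, -0.02, 0.068]
tcp_rot: [1.278, 1.166, -1.288]
contact_force: [-0.1, -0.3, 0.4]
width: 0.998
```

Request:
arm_command(gripper=[1,1,-0.2,-0.5,-1], dp=[[0,0,0],[0,0,0],[0,0,0],[0,0,0],[0,0,0]], angular=[[0,0,0],[0,0,0],[0,0,0],[0,0,0],[0,0,0]], newtons=80)

```text
time: 12.15
eef_pos: [0.4992, -0.0189, 0.0732]
tcp_rot: [1.28, 1.159, -1.28]
contact_force: [-2.0, -2.4, 4.9]
width: 0.554
```

Request:
arm_command(gripper=[-1,-1,-1,-1], dp=[[0,0,0],[0,0,0],[0,0,0],[0,0,0]], angular=[[0,0,0],[0,0,0],[0,0,0],[0,0,0]])

```text
time: 12.55
eef_pos: [0.4992, -0.019, 0.0731]
tcp_rot: [1.28, 1.159, -1.28]
contact_force: [-0.9, -0.7, 6.9]
width: 0.552
```

```bash
python3 - <<'E'
from h import *
st()
E
```

```text
12.55 p [ 0.4992 -0.019   0.0731] r [ 1.2804  1.1593 -1.2796] F [-0.9  -0.74  6.95] T [-0.263  0.413  0.005] w 0.552 q [ 0.25  0.34 -0.33  2.06  0.16  0.76 -1.85]
```

Request:
arm_command(gripper=[-1,-1,-1,-1,-1], dp=[[0,0,0.02],[0,0,0.05],[0,0,0.08],[0,0,0.1],[0,0,0.1]], angular=[[0,0,0],[0,0,0],[0,0,0],[0,0,0],[0,0,0]])

```text
time: 13.05
eef_pos: [0.5003, -0.0182, 0.1741]
tcp_rot: [1.283, 1.157, -1.276]
contact_force: [0.7, -0.4, -4.1]
width: 0.556
```

Request:
arm_command(gripper=[-1,-1,-1], dp=[[0,0,0],[0,0,0],[0,0,0]], angular=[[0,0,0],[0,0,0],[0,0,0]])

```text
time: 13.35
eef_pos: [0.4965, -0.0183, 0.1694]
tcp_rot: [1.278, 1.165, -1.283]
contact_force: [-0.1, 0.4, -4.2]
width: 0.551
```

```bash
python3 - <<'E'
from h import *
st(); avg(8)
E
```

```text
13.35 p [ 0.4965 -0.0183  0.1694] r [ 1.2783  1.1649 -1.2832] F [-0.07  0.45 -4.15] T [ 0.06  -0.007 -0.079] w 0.551 q [ 0.28  0.19 -0.36  2.    0.08  0.97 -1.78]
avgT [-0.0019 -0.0101  0.0186] sd [0.033 0.03  0.03 ] F [ 0.07  0.01 -4.28]
```

Request:
arm_command(gripper=[-1,-1,-1,-1,-1], dp=[[0,0,0],[0,0,0],[0,0,0],[0,0,0],[0,0,0]], angular=[[0,0.12,0],[0,0.25,0],[0,0.38,0],[0,0.45,0],[0,0.45,0]])

```text
time: 14.25
eef_pos: [0.5003, -0.0183, 0.1697]
tcp_rot: [1.018, 1.469, -1.618]
contact_force: [-0.3, 0.3, -4.9]
width: 0.548
```

Request:
arm_command(gripper=[-1,-1,-1,-1,-1], dp=[[0,0,0],[0,0,0],[0,0,0],[0,0,0],[0,0,0]], angular=[[0,0,0],[0,0,0],[0,-0.12,0],[0,-0.26,0],[0,-0.38,0]])

```text
time: 14.75
eef_pos: [0.4977, -0.0183, 0.1725]
tcp_rot: [1.247, 1.206, -1.33]
contact_force: [-0.7, 0.1, -4.5]
width: 0.552
```

Request:
arm_command(gripper=[-1,-1,-1,-1], dp=[[0,0,0],[0,0,0],[0,0,0],[0,0,0]], angular=[[0,-0.07,0],[0,-0.07,0],[0,-0.07,0],[0,-0.07,0]])

```text
time: 15.15
eef_pos: [0.4989, -0.0183, 0.1719]
tcp_rot: [1.281, 1.162, -1.28]
contact_force: [-0.2, -0.3, -3.9]
width: 0.55
```

```bash
python3 - <<'E'
from h import *
st(); avg(8)
E
```

```text
15.15 p [ 0.4989 -0.0183  0.1719] r [ 1.2806  1.1616 -1.2801] F [-0.18 -0.31 -3.94] T [-0.026 -0.022 -0.059] w 0.55 q [ 0.29  0.19 -0.37  2.    0.08  0.97 -1.78]
avgT [ 0.0198 -0.0098 -0.0239] sd [0.03  0.011 0.022] F [ 0.04 -0.21 -4.26]
```

Request:
arm_command(gripper=[-1,-1,-1,-1,-1], dp=[[0,0,0],[0,0,0],[0,0,0],[0,0,0],[0,0,0]], angular=[[0,-0.12,0],[0,-0.25,0],[0,-0.38,0],[0,-0.45,0],[0,-0.45,0]])

```text
time: 16.05
eef_pos: [0.4933, -0.0188, 0.1685]
tcp_rot: [1.469, 0.843, -0.931]
contact_force: [-1.4, -0.1, -4.2]
width: 0.549
```

Request:
arm_command(gripper=[-1,-1,-1,-1,-1], dp=[[0,0,0],[0,0,0],[0,0,0],[0,0,0],[0,0,0]], angular=[[0,0,0],[0,0,0],[0,0.12,0],[0,0.26,0],[0,0.38,0]])

```text
time: 16.55
eef_pos: [0.5014, -0.0183, 0.1734]
tcp_rot: [1.315, 1.112, -1.226]
contact_force: [1.4, 1.8, -3.7]
width: 0.549
```

Request:
arm_command(gripper=[-1,-1,-1,-1], dp=[[0,0,0],[0,0,0],[0,0,0],[0,0,0]], angular=[[0,0.07,0],[0,0.07,0],[0,0.07,0],[0,0.07,0]])

```text
time: 16.95
eef_pos: [0.4976, -0.0183, 0.1711]
tcp_rot: [1.28, 1.162, -1.28]
contact_force: [0.7, 0.4, -4.4]
width: 0.549
```

```bash
python3 - <<'E'
from h import *
st(); avg(8); print(delta(.4985,-.0187,.17,-5.7,1))
E
```

```text
16.95 p [ 0.4976 -0.0183  0.1711] r [ 1.2802  1.1618 -1.2803] F [ 0.71  0.35 -4.38] T [-0.011  0.038 -0.008] w 0.549 q [ 0.3   0.19 -0.38  2.    0.08  0.97 -1.79]
avgT [0.0151 0.004  0.0021] sd [0.038 0.027 0.027] F [ 0.05 -0.35 -4.06]
(array([ 0.0004, -0.0003, -0.0016]), array([ 0.0002,  0.0005, -0.0024]))
```

The moment changed by only 0.014 N m, so mill M is sound too. Laying it back and moving on to L.

Request:
arm_command(gripper=[-1,-1,-1,-1,-1], dp=[[0,0,-0.03],[0,0,-0.06],[0,0,-0.08],[0,0,-0.09],[0,0,-0.092]], angular=[[0,0,0],[0,0,0],[0,0,0],[0,0,0],[0,0,0]])

```text
time: 17.85
eef_pos: [0.4973, -0.0183, 0.0784]
tcp_rot: [1.279, 1.164, -1.282]
contact_force: [-1.5, 0.5, -4.5]
width: 0.55
```

Request:
arm_command(gripper=[-1,-1,-1,-1,-1], dp=[[0,0,-0.002],[0,0,-0.004],[0,0,-0.006],[0,0,-0.0065],[0,0,-0.0065]], angular=[[0,0,0],[0,0,0],[0,0,0],[0,0,0],[0,0,0]])

```text
time: 18.35
eef_pos: [0.4985, -0.0183, 0.0733]
tcp_rot: [1.281, 1.161, -1.28]
contact_force: [-0.4, -0.2, -4.8]
width: 0.549
```

```bash
python3 - <<'E'
from h import *
st()
E
```

```text
18.35 p [ 0.4985 -0.0183  0.0733] r [ 1.2806  1.1612 -1.2797] F [-0.36 -0.18 -4.77] T [0.085 0.    0.031] w 0.549 q [ 0.27  0.34 -0.35  2.06  0.17  0.76 -1.86]
```

Request:
arm_command(gripper=[-1,-1,-1,-1], dp=[[0,0,-0.001],[0,0,-0.0015],[0,0,-0.0015],[0,0,-0.0015]], angular=[[0,0,0],[0,0,0],[0,0,0],[0,0,0]])

```text
time: 18.75
eef_pos: [0.4985, -0.0183, 0.0732]
tcp_rot: [1.28, 1.161, -1.281]
contact_force: [-4.6, 0.5, 7.0]
width: 0.552
```

Request:
arm_command(gripper=[0.1,0.4,0.6,0.8,1], dp=[[0,0,0],[0,0,0],[0,0,0],[0,0,0],[0,0,0.02]], angular=[[0,0,0],[0,0,0],[0,0,0],[0,0,0],[0,0,0]])

```text
time: 19.25
eef_pos: [0.496, -0.0183, 0.0895]
tcp_rot: [1.278, 1.166, -1.284]
contact_force: [0.6, -0.6, -0.7]
width: 0.999
```

Request:
arm_command(gripper=[1,1,1,1,1], dp=[[0,0,0.04],[0,0,0.07],[0.006,0.04,0.1],[0.012,0.08,0.11],[0.018,0.116,0.11]], angular=[[0,0,0],[0,0,0],[0,0,0],[0,0,0],[0,0,0]])

```text
time: 19.75
eef_pos: [0.5186, 0.0998, 0.2047]
tcp_rot: [1.285, 1.158, -1.275]
contact_force: [0.2, 0.8, -0.8]
width: 0.999
```

Request:
arm_command(gripper=[1,1,1], dp=[[0,0,0],[0,0,0],[0,0,0]], angular=[[0,0,0],[0,0,0],[0,0,0]])

```text
time: 20.05
eef_pos: [0.516, 0.0962, 0.2009]
tcp_rot: [1.28, 1.161, -1.283]
contact_force: [-0.3, -0.1, 0.6]
width: 0.997
```

```bash
python3 - <<'E'
from h import *
c=cam('wrist');im=robot.grab_frame('wrist');cv2.imwrite('pics/w3.png',im); st()
meas(im,'wrist',c,.08,.38,.62,-.1,.2,'steel','pics/m6.png')
print(delta(.516,.0977,.07,-5.4,1))
E
```

```text
20.1 p [0.516  0.0958 0.2008] r [ 1.2809  1.1604 -1.2834] F [-0.06 -0.54 -0.58] T [-0.014  0.006  0.026] w 1.001 q [ 0.15  0.21 -0.46  1.91  0.11  1.04 -2.02]
steel [ 0.4914 -0.0165] 0.1049 0.0511 yaw -5.31
steel [0.5265 0.0965] 0.1388 0.0505 yaw -5.57
(array([ 0.    ,  0.0019, -0.1308]), array([ 0.001 , -0.0011,  0.0053]))
```

View pics/m6.png

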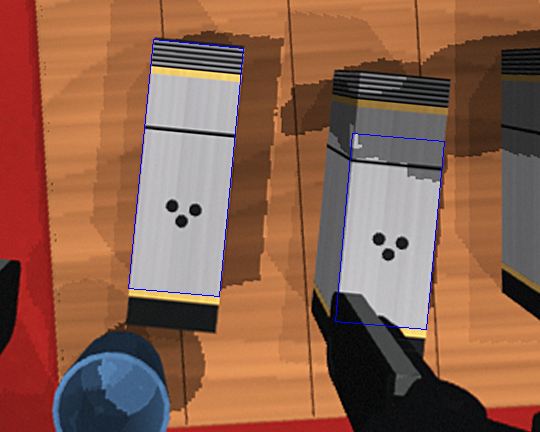

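Mill L's centre is (0.516,0.0975), yaw −5.5°. The blue bowl, about 70 mm nearer, stays clear. Gripping.

Request:
arm_command(gripper=[1,1,1,1,1], dp=[[0,0.0015,-0.04],[0,0.0015,-0.08],[0,0.0015,-0.11],[0,0.0015,-0.13],[0,0.0015,-0.13]], angular=[[0,0,0.003],[0,0,0.003],[0,0,0.003],[0,0,0.003],[0,0,0.003]])

```text
time: 20.6
eef_pos: [0.5129, 0.0965, 0.0679]
tcp_rot: [1.274, 1.166, -1.287]
contact_force: [-1.6, 0.6, 0.3]
width: 1.002
```

Request:
arm_command(gripper=[1,1,1], dp=[[0,0,0],[0,0,0],[0,0,0]], angular=[[0,0,0],[0,0,0],[0,0,0]])

```text
time: 20.9
eef_pos: [0.5177, 0.0992, 0.0731]
tcp_rot: [1.28, 1.161, -1.276]
contact_force: [0.7, 0.2, 0.2]
width: 0.998
```

```bash
python3 - <<'E'
from h import *
st(); print(delta(.516,.0975,.07,-5.5,1))
E
```

```text
20.9 p [0.5177 0.0992 0.0731] r [ 1.2804  1.1609 -1.2758] F [0.67 0.2  0.22] T [ 0.017 -0.051  0.048] w 0.998 q [ 0.1   0.4  -0.42  2.    0.22  0.79 -2.12]
(array([-0.0017, -0.0017, -0.0031]), array([-0.0003,  0.0033, -0.0014]))
```

Request:
arm_command(gripper=[1,-0.2,-0.5,-1,-1], dp=[[-0.001,-0.0015,-0.002],[-0.001,-0.0015,-0.002],[-0.001,-0.0015,-0.002],[-0.001,-0.0015,-0.002],[-0.001,-0.0015,-0.002]], angular=[[0,0,0],[0,0,0],[0,0,0],[0,0,0],[0,0,0]], newtons=80)

```text
time: 21.4
eef_pos: [0.5156, 0.0976, 0.0702]
tcp_rot: [1.278, 1.163, -1.278]
contact_force: [-1.9, -0.4, 5.3]
width: 0.56
```

Request:
arm_command(gripper=[-1,-1,-1,-1], dp=[[0,0,0],[0,0,0],[0,0,0],[0,0,0]], angular=[[0,0,0],[0,0,0],[0,0,0],[0,0,0]])

```text
time: 21.8
eef_pos: [0.5155, 0.0977, 0.0702]
tcp_rot: [1.278, 1.163, -1.278]
contact_force: [-1.6, -0.9, 5.6]
width: 0.559
```

```bash
python3 - <<'E'
from h import *
st()
E
```

```text
21.8 p [0.5155 0.0977 0.0702] r [ 1.2781  1.1627 -1.278 ] F [-1.64 -0.89  5.56] T [-0.165  0.342 -0.043] w 0.559 q [ 0.1   0.4  -0.42  2.    0.23  0.79 -2.12]
```

Request:
arm_command(gripper=[-1,-1,-1,-1,-1], dp=[[0,0,0.02],[0,0,0.05],[0,0,0.08],[0,0,0.1],[0,0,0.1]], angular=[[0,0,0],[0,0,0],[0,0,0],[0,0,0],[0,0,0]])

```text
time: 22.3
eef_pos: [0.5165, 0.0982, 0.1711]
tcp_rot: [1.281, 1.161, -1.274]
contact_force: [1.4, 1.4, -6.3]
width: 0.557
```

Request:
arm_command(gripper=[-1,-1,-1], dp=[[0,0,0],[0,0,0],[0,0,0]], angular=[[0,0,0],[0,0,0],[0,0,0]])

```text
time: 22.6
eef_pos: [0.5134, 0.0972, 0.1671]
tcp_rot: [1.275, 1.166, -1.282]
contact_force: [-0.3, -0.4, -6.3]
width: 0.558
```

```bash
python3 - <<'E'
from h import *
st(); avg(8)
E
```

```text
22.6 p [0.5134 0.0972 0.1671] r [ 1.2752  1.1661 -1.2819] F [-0.31 -0.44 -6.32] T [-0.005  0.083  0.024] w 0.558 q [ 0.14  0.25 -0.46  1.94  0.13  0.98 -2.04]
avgT [0.0169 0.05   0.0097] sd [0.035 0.022 0.031] F [-0.05 -0.06 -5.69]
```

Request:
arm_command(gripper=[-1,-1,-1,-1,-1], dp=[[0,0,0],[0,0,0],[0,0,0],[0,0,0],[0,0,0]], angular=[[0,0.12,0],[0,0.25,0],[0,0.38,0],[0,0.45,0],[0,0.45,0]])

```text
time: 23.5
eef_pos: [0.5178, 0.097, 0.1675]
tcp_rot: [1.018, 1.47, -1.617]
contact_force: [-0.1, -0.2, -5.7]
width: 0.557
```

Request:
arm_command(gripper=[-1,-1,-1,-1,-1], dp=[[0,0,0],[0,0,0],[0,0,0],[0,0,0],[0,0,0]], angular=[[0,0,0],[0,0,0],[0,-0.12,0],[0,-0.26,0],[0,-0.38,0]])

```text
time: 24.0
eef_pos: [0.5144, 0.0982, 0.1706]
tcp_rot: [1.244, 1.209, -1.327]
contact_force: [-0.5, 1.3, -5.8]
width: 0.561
```

Request:
arm_command(gripper=[-1,-1,-1,-1], dp=[[0,0,0],[0,0,0],[0,0,0],[0,0,0]], angular=[[0,-0.07,0],[0,-0.07,0],[0,-0.07,0],[0,-0.07,0]])

```text
time: 24.4
eef_pos: [0.5158, 0.0977, 0.1699]
tcp_rot: [1.278, 1.163, -1.278]
contact_force: [-0.2, 0.2, -4.3]
width: 0.555
```

```bash
python3 - <<'E'
from h import *
st(); avg(8)
E
```

```text
24.4 p [0.5158 0.0977 0.1699] r [ 1.2785  1.1632 -1.2783] F [-0.17  0.17 -4.3 ] T [-0.002  0.065 -0.033] w 0.555 q [ 0.14  0.25 -0.46  1.94  0.13  0.98 -2.04]
avgT [-0.0086  0.0615  0.02  ] sd [0.036 0.026 0.012] F [ 0.21 -0.09 -6.02]
```

Request:
arm_command(gripper=[-1,-1,-1,-1,-1], dp=[[0,0,0],[0,0,0],[0,0,0],[0,0,0],[0,0,0]], angular=[[0,-0.12,0],[0,-0.25,0],[0,-0.38,0],[0,-0.45,0],[0,-0.45,0]])

```text
time: 25.3
eef_pos: [0.5103, 0.0966, 0.1665]
tcp_rot: [1.464, 0.843, -0.929]
contact_force: [-0.9, 0.3, -8.2]
width: 0.558
```

Request:
arm_command(gripper=[-1,-1,-1,-1,-1], dp=[[0,0,0],[0,0,0],[0,0,0],[0,0,0],[0,0,0]], angular=[[0,0,0],[0,0,0],[0,0.12,0],[0,0.26,0],[0,0.38,0]])

```text
time: 25.8
eef_pos: [0.5184, 0.0982, 0.1715]
tcp_rot: [1.315, 1.116, -1.223]
contact_force: [0.6, 0.6, -7.1]
width: 0.558
```

Request:
arm_command(gripper=[-1,-1,-1,-1], dp=[[0,0,0],[0,0,0],[0,0,0],[0,0,0]], angular=[[0,0.07,0],[0,0.07,0],[0,0.07,0],[0,0.07,0]])

```text
time: 26.2
eef_pos: [0.5147, 0.0978, 0.1692]
tcp_rot: [1.278, 1.163, -1.278]
contact_force: [-0.8, 0.4, -5.6]
width: 0.555
```

```bash
python3 - <<'E'
from h import *
st(); avg(8)
E
```

```text
26.2 p [0.5147 0.0978 0.1692] r [ 1.2779  1.1634 -1.2775] F [-0.78  0.35 -5.58] T [ 0.004 -0.019 -0.024] w 0.555 q [ 0.13  0.25 -0.45  1.94  0.13  0.98 -2.04]
avgT [ 0.0071 -0.0515  0.0013] sd [0.02  0.035 0.026] F [-0.33 -0.03 -5.66]
```

Mill L's moment swung from +0.055 to −0.052 N m, a difference of 0.11, so it has the loose ball. I'm carrying it to the tray at (0.4945,−0.355), yaw 14.8°. The top and wrist views agree on that to about 1 mm.

Request:
arm_command(gripper=[-1,-1,-1,-1,-1], dp=[[0,-0.02,0],[0,-0.055,0],[0,-0.095,0],[0,-0.135,0],[0,-0.175,0]], angular=[[0,0,0],[0,0,0.03],[0,0,0.06],[0,0,0.1],[0,0,0.14]])

```text
time: 27.1
eef_pos: [0.5152, -0.0787, 0.1697]
tcp_rot: [1.174, 1.231, -1.173]
contact_force: [-0.2, 0.5, -5.7]
width: 0.554
```

Request:
arm_command(gripper=[-1,-1,-1,-1,-1], dp=[[0,-0.04,0],[-0.005,-0.08,0],[-0.01,-0.12,0],[-0.015,-0.16,0],[-0.02,-0.2,0]], angular=[[0,0,0.04],[0,0,0.08],[0,0,0.12],[0,0,0.16],[0,0,0.2]])

```text
time: 27.6
eef_pos: [0.4949, -0.2788, 0.1695]
tcp_rot: [1.025, 1.316, -1.024]
contact_force: [0.3, 0.0, -6.3]
width: 0.557
```

Request:
arm_command(gripper=[-1,-1,-1,-1,-1], dp=[[0,-0.03,0],[0,-0.06,0],[0,-0.077,0],[0,-0.077,0],[0,-0.077,0]], angular=[[0,0,0.014],[0,0,0.014],[0,0,0.014],[0,0,0.014],[0,0,0.014]])

```text
time: 28.1
eef_pos: [0.4953, -0.3531, 0.169]
tcp_rot: [1.017, 1.323, -1.015]
contact_force: [0.3, 0.3, -6.2]
width: 0.558
```

Request:
arm_command(gripper=[-1,-1,-1], dp=[[0,0,0],[0,0,0],[0,0,0]], angular=[[0,0,0],[0,0,0],[0,0,0]])

```text
time: 28.4
eef_pos: [0.4957, -0.3528, 0.1695]
tcp_rot: [1.014, 1.322, -1.013]
contact_force: [0.5, -0.1, -5.5]
width: 0.557
```

```bash
python3 - <<'E'
from h import *
st(); print(delta(.4945,-.355,.1,14.8,1))
cv2.imwrite('pics/w4.png',robot.grab_frame('wrist'))
cv2.imwrite('pics/top4.png',robot.grab_frame('top'))
E
```

```text
28.4 p [ 0.4957 -0.3528  0.1695] r [ 1.0142  1.3222 -1.0134] F [ 0.52 -0.07 -5.48] T [ 0.04  -0.058  0.065] w 0.557 q [ 0.74  0.38 -0.23  1.75  0.1   1.02 -0.83]
(array([-0.0012, -0.0022, -0.0695]), array([-0.0005,  0.0001, -0.0041]))
```

View pics/w4.png

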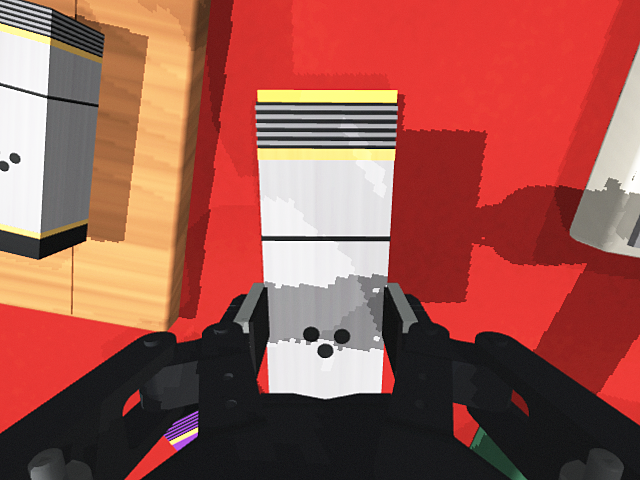

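View pics/top4.png

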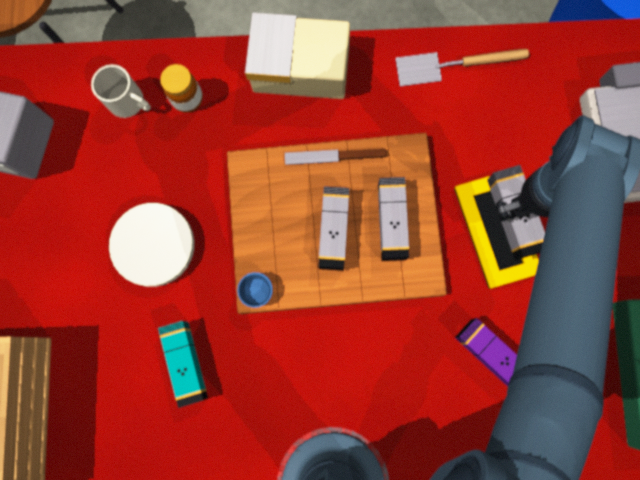

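```bash
python3 - <<'E'
from h import *
im=cv2.imread('pics/w4.png'); c=cam('wrist'); s=robot.state(); p=s['eef_pos']; a=np.radians(14.8+.23); u=np.array([np.cos(a),np.sin(a)]); v=np.array([-u[1],u[0]])
print(p, c[2])
cv2.imwrite('pics/w4c.png',cv2.resize(im[80:175,240:420],None,fx=4,fy=4,interpolation=cv2.INTER_NEAREST))
for uv in [(256,103.5),(397,103.5),(258,160),(394,160)]:
    q=back('wrist',uv,p[2]+.01,c)[:2]-p[:2]; print('mill',uv,'along',(q@u).round(4),'across',(q@v).round(4))
for uv in [(257,90),(397.5,90)]:
    q=back('wrist',uv,.016,c)[:2]; d=q-np.array([.4945,-.355]); print('rim',q.round(4),'along',(d@u).round(4),'across',(d@v).round(4))
E
```

```text
[ 0.49544865 -0.35352195  0.16951271] [ 0.56061465 -0.33529781  0.31120282]
mill (256, 103.5) along 0.0819 across 0.0253
mill (397, 103.5) along 0.0819 across -0.0247
mill (258, 160) along 0.0623 across 0.0256
mill (394, 160) along 0.0623 across -0.0247
rim [ 0.587  -0.2724] along 0.1108 across 0.0558
rim [ 0.6157 -0.3794] along 0.1108 across -0.055
```

View pics/w4c.png

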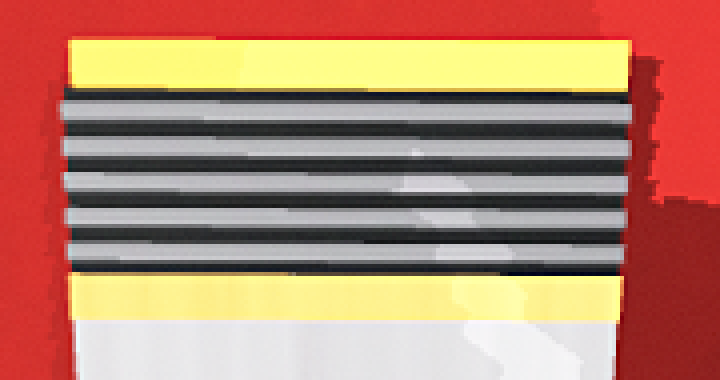

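```bash
cat >> h.py <<'E'
def ap(n=5):
    P=[];W=[]
    for i in range(n):
        robot.grab_frame('wrist'); s=robot.state(); P.append(s['eef_pos']);W.append(s['tcp_rot'])
    P=np.array(P); Rm=R.from_rotvec(np.mean(W,0)).as_matrix(); z=-Rm[:,2]
    print('p',P.mean(0).round(4),P.std(0).round(4),'yaw',np.degrees(np.arctan2(-z[0],z[1])).round(2),'xaxis',Rm[:,0].round(4)); return P.mean(0)
E
python3 - <<'E'
from h import *
p=ap(); print(np.array([.4933,-.3553,.064])-p)
E
```

```text
p [ 0.4953 -0.3541  0.1695] [0.0001 0.0002 0.    ] yaw 14.92 xaxis [ 0. -0. -1.]
[-0.00195745 -0.00119982 -0.10550038]
```

Request:
arm_command(gripper=[-1,-1,-1,-1,-1], dp=[[-0.002,-0.0015,-0.02],[-0.002,-0.0015,-0.05],[-0.002,-0.0015,-0.08],[-0.002,-0.0015,-0.095],[-0.002,-0.0015,-0.1]], angular=[[0,0,0],[0,0,0],[0,0,0],[0,0,0],[0,0,0]])

```text
time: 29.25
eef_pos: [0.4915, -0.3548, 0.0671]
tcp_rot: [1.016, 1.326, -1.017]
contact_force: [-0.1, 0.2, -5.7]
width: 0.556
```

Request:
arm_command(gripper=[-1,-1,-1,-1], dp=[[0,0,0],[0,0,0],[0,0,0],[0,0,0]], angular=[[0,0,0],[0,0,0],[0,0,0],[0,0,0]])

```text
time: 29.65
eef_pos: [0.4943, -0.3565, 0.071]
tcp_rot: [1.015, 1.318, -1.015]
contact_force: [-0.1, 0.4, -7.1]
width: 0.556
```

```bash
python3 - <<'E'
from h import *
p=ap(3); st(); c=cam('wrist'); im=robot.grab_frame('wrist'); cv2.imwrite('pics/w5.png',im)
sc=robot.grab_frame('scene'); cv2.imwrite('pics/s5.png',cv2.resize(sc[220:380,80:240],None,fx=3.7,fy=3.7,interpolation=cv2.INTER_CUBIC))
E
```

```text
p [ 0.4938 -0.3562  0.0704] [0.0002 0.0001 0.0002] yaw 14.9 xaxis [ 0.0013 -0.001  -1.    ]
29.8 p [ 0.4936 -0.356   0.0701] r [ 1.0154  1.3199 -1.0153] F [ 0.26  0.08 -6.12] T [ 0.052 -0.006 -0.028] w 0.557 q [ 0.72  0.5  -0.21  1.81  0.13  0.84 -0.86]
```

View pics/w5.png

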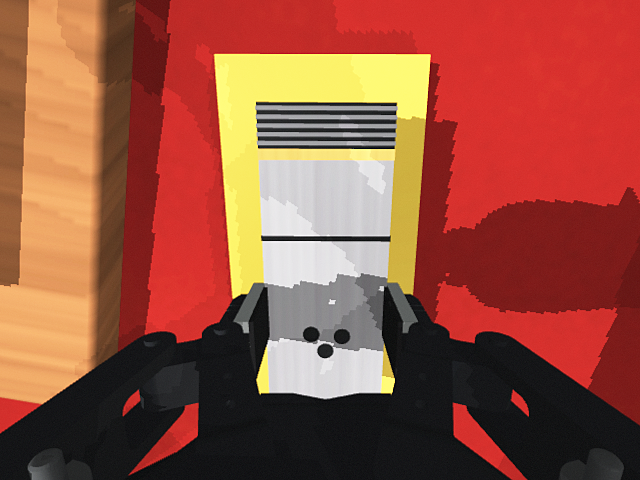

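View pics/s5.png

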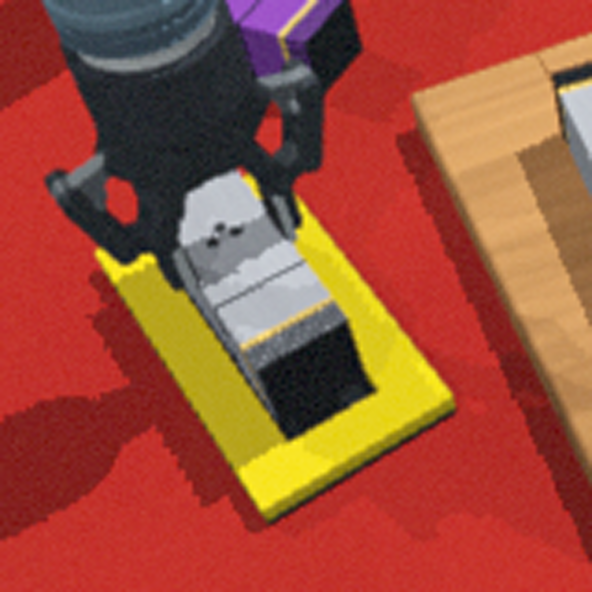

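```bash
python3 - <<'E'
from h import *
im=cv2.imread('pics/w5.png'); c=cam('wrist'); p=robot.state()['eef_pos']; a=np.radians(14.9); u=np.array([np.cos(a),np.sin(a)]); v=np.array([-u[1],u[0]])
h=cv2.cvtColor(im,cv2.COLOR_BGR2HSV); m=cv2.inRange(h,(22,90,80),(35,255,255))
print('rim row',[int(np.argmax(m[:,x]>0)) for x in (230,300,350,420)])
for r in (60,75,90,97): xs=np.where(m[r]>0)[0]; q=[(back('wrist',(x,r),.016,c)[:2]-p[:2]) for x in (xs[0]-.5,xs[-1]+.5)]; print(r,xs[0],xs[-1],'across',[(k@v).round(4) for k in q])
g=cv2.cvtColor(im,cv2.COLOR_BGR2GRAY); print('mill col', m[95:108,327])
for r in (53.5,54): print('rim along',((back('wrist',(323,r),.016,c)[:2]-p[:2])@u).round(4))
for dz in (.009,.01,.011): print('mill along',((back('wrist',(327,101.5),p[2]+dz,c)[:2]-p[:2])@u).round(4))
gl=g[125]; print('mill row',g[200,252:270],g[200,382:400])
E
```

```text
rim row [54, 54, 54, 54]
60 215 429 across [np.float64(0.0575), np.float64(-0.0524)]
75 216 428 across [np.float64(0.0575), np.float64(-0.0525)]
90 217 427 across [np.float64(0.0576), np.float64(-0.0525)]
97 218 427 across [np.float64(0.0573), np.float64(-0.0528)]
mill col [255 255 255 255 255 255 255   0   0   0   0   0   0]
rim along 0.1126
rim along 0.1124
mill along 0.0827
mill along 0.0826
mill along 0.0824
mill row [223 222 222 222 222 222 221 224 228 231 230 229 230 227 219 208 228 232] [209 207 207 207 208 206 207 207 209 204 167 172 175 173 173 174 174 172]
```

The mill is centred along the slot. Across, the tray sits about 2 mm to +v. I'll correct by 1.5 mm and go down slowly.

Request:
arm_command(gripper=[-1,-1,-1,-1,-1], dp=[[-0.0004,0.0015,0],[-0.0004,0.0015,-0.004],[-0.0004,0.0015,-0.008],[-0.0004,0.0015,-0.012],[-0.0004,0.0015,-0.0135]], angular=[[0,0,0],[0,0,0],[0,0,0],[0,0,0],[0,0,0]])

```text
time: 30.4
eef_pos: [0.4922, -0.3539, 0.0549]
tcp_rot: [1.016, 1.323, -1.016]
contact_force: [-0.4, -0.3, -5.0]
width: 0.557
```

Request:
arm_command(gripper=[-1,-1,-1,-1], dp=[[0,0,-0.001],[0,0,-0.002],[0,0,-0.002],[0,0,-0.002]], angular=[[0,0,0],[0,0,0],[0,0,0],[0,0,0]])

```text
time: 30.8
eef_pos: [0.4929, -0.3544, 0.0541]
tcp_rot: [1.015, 1.321, -1.015]
contact_force: [0.1, -0.1, -5.7]
width: 0.554
```

```bash
python3 - <<'E'
from h import *
st()
E
```

```text
30.8 p [ 0.4929 -0.3544  0.0541] r [ 1.0155  1.3209 -1.0154] F [ 0.08 -0.09 -5.7 ] T [-0.023 -0.093  0.008] w 0.554 q [ 0.72  0.52 -0.2   1.82  0.14  0.81 -0.86]
```

Below the rim (TCP 0.054) with no contact load, so it's entering the slot. Continuing down.

Request:
arm_command(gripper=[-1,-1,-1,-1], dp=[[0,0,-0.0015],[0,0,-0.003],[0,0,-0.003],[0,0,-0.003]], angular=[[0,0,0],[0,0,0],[0,0,0],[0,0,0]])

```text
time: 31.2
eef_pos: [0.4927, -0.3543, 0.0508]
tcp_rot: [1.015, 1.321, -1.016]
contact_force: [0.2, -0.7, -5.9]
width: 0.559
```

```bash
python3 - <<'E'
from h import *
st()
E
```

```text
31.2 p [ 0.4927 -0.3543  0.0508] r [ 1.0155  1.3213 -1.0156] F [ 0.24 -0.67 -5.89] T [ 0.015 -0.02   0.015] w 0.559 q [ 0.72  0.53 -0.2   1.82  0.14  0.81 -0.87]
```

Request:
arm_command(gripper=[-1,-1,-1,-1], dp=[[0,0,-0.001],[0,0,-0.002],[0,0,-0.0025],[0,0,-0.0025]], angular=[[0,0,0],[0,0,0],[0,0,0],[0,0,0]])

```text
time: 31.6
eef_pos: [0.4927, -0.3542, 0.0483]
tcp_rot: [1.016, 1.321, -1.016]
contact_force: [0.2, 0.4, -6.2]
width: 0.557
```

```bash
python3 - <<'E'
from h import *
st()
E
```

```text
31.6 p [ 0.4927 -0.3542  0.0483] r [ 1.0156  1.3214 -1.0156] F [ 0.2   0.39 -6.24] T [ 0.04  -0.012  0.005] w 0.557 q [ 0.72  0.53 -0.2   1.82  0.14  0.8  -0.87]
```

Free so far; about 2 mm remains.

Request:
arm_command(gripper=[-1,-1,-1,-1], dp=[[0,0,-0.001],[0,0,-0.0015],[0,0,-0.0015],[0,0,-0.0015]], angular=[[0,0,0],[0,0,0],[0,0,0],[0,0,0]])

```text
time: 32.0
eef_pos: [0.4928, -0.3543, 0.0469]
tcp_rot: [1.016, 1.321, -1.015]
contact_force: [0.5, 0.3, -5.5]
width: 0.552
```

```bash
python3 - <<'E'
from h import *
st()
E
```

```text
32.0 p [ 0.4928 -0.3543  0.0469] r [ 1.0156  1.3211 -1.0155] F [ 0.54  0.29 -5.48] T [-0.002 -0.095  0.031] w 0.552 q [ 0.72  0.53 -0.2   1.82  0.14  0.8  -0.87]
```

Request:
arm_command(gripper=[-1,-1,-1], dp=[[0,0,-0.001],[0,0,-0.001],[0,0,-0.001]], angular=[[0,0,0],[0,0,0],[0,0,0]])

```text
time: 32.3
eef_pos: [0.4931, -0.3544, 0.0463]
tcp_rot: [1.015, 1.321, -1.015]
contact_force: [-0.9, 0.0, -2.4]
width: 0.559
```

```bash
python3 - <<'E'
from h import *
st()
E
```

```text
32.3 p [ 0.4931 -0.3544  0.0463] r [ 1.0155  1.3206 -1.0154] F [-0.89  0.05 -2.41] T [ 0.068  0.138 -0.007] w 0.559 q [ 0.72  0.54 -0.2   1.82  0.14  0.8  -0.87]
```

Resting on the floor at TCP 0.0463 (0.046 expected). Releasing and withdrawing.

Request:
arm_command(gripper=[0.15,0.3,0.5,0.6,0.6], dp=[[0,0,0],[0,0,0],[0,0,0],[0,0,0],[0,0,0]], angular=[[0,0,0],[0,0,0],[0,0,0],[0,0,0],[0,0,0]])

```text
time: 32.8
eef_pos: [0.4934, -0.3548, 0.0466]
tcp_rot: [1.015, 1.319, -1.015]
contact_force: [0.5, -0.7, 0.2]
width: 0.801
```

Request:
arm_command(gripper=[0.6,0.6,0.6,0.6,0.6], dp=[[0,0,0.02],[0,0,0.06],[0,0,0.1],[0,0,0.14],[0,0,0.16]], angular=[[0,0,0],[0,0,0],[0,0,0],[0,0,0],[0,0,0]])

```text
time: 33.3
eef_pos: [0.495, -0.3556, 0.211]
tcp_rot: [1.015, 1.313, -1.014]
contact_force: [0.3, -0.0, -0.9]
width: 0.801
```

Request:
arm_command(gripper=[0.6,0.6,0.6,0.6,0.6], dp=[[-0.04,0,0],[-0.08,0,0],[-0.1,0,0],[-0.1,0,0],[-0.1,0,0]], angular=[[0,0,0],[0,0,0],[0,0,0],[0,0,0],[0,0,0]])

```text
time: 33.8
eef_pos: [0.3932, -0.3545, 0.2065]
tcp_rot: [1.016, 1.319, -1.015]
contact_force: [0.1, 0.1, -0.5]
width: 0.8
```

```bash
python3 - <<'E'
from h import *
st(); c=cam('wrist'); im=robot.grab_frame('wrist'); cv2.imwrite('pics/w6.png',im)
sc=robot.grab_frame('scene'); cv2.imwrite('pics/s6.png',sc)
E
```

```text
33.8 p [ 0.3932 -0.3545  0.2065] r [ 1.016   1.3191 -1.0155] F [ 0.06  0.1  -0.51] T [ 0.014 -0.034 -0.011] w 0.8 q [ 0.85  0.19 -0.21  1.91  0.05  1.05 -0.7 ]
```

View pics/w6.png

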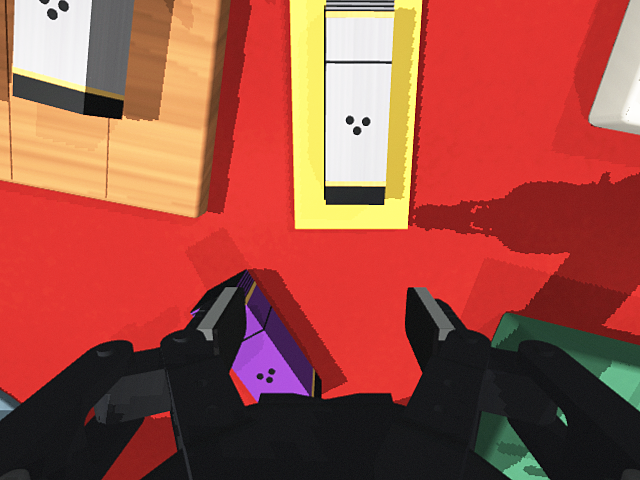

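View pics/s6.png

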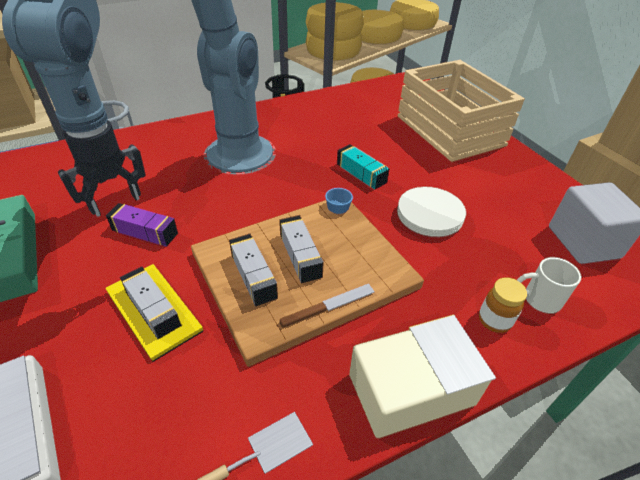

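The wrist view shows the mill square in the slot at (356,110), with an even gap all round. The scene view shows the other two lying flat on the board at (253,270) and (301,250), and everything else where it was. The underside works out at 0.0463−0.0402 = 0.006 m, which is the slot floor.

```bash
python3 - <<'E'
from h import *
print(robot.hand_in())
E
```

```text
the job is handed in; nothing more can be done
None
```

The mill with the loose ball now lies in the slot of the yellow returns tray. The other two are back lying flat on the board, and I handed the job in at about 34 s. No verdict was reported.

**Finding it:** I lifted each mill about 100 mm and tipped it roughly 26° both ways. I then compared the moment along its length when level, where the loose ball should change it by 0.13 N m.

| Mill (on the board) | Change in moment | Result |
|---|---|---|
| Right, y ≈ −0.14 | 0.02 N m | sound, laid back |
| Middle, y ≈ −0.02 | 0.01 N m | sound, laid back |
| Left, y ≈ +0.10 | 0.11 N m (+0.06 to −0.05) | loose ball, put in the tray |

**Last checks:**
- **Seating:** the mill went into the slot with no resistance until it touched the floor. Its underside worked out at 0.006 m, which is the slot floor, and the pictures show it square in the slot.
- **The rest:** the scene picture shows the two sound mills flat on the board and released, and nothing else visibly moved.
- **Disagreement:** two wrist views of the tray differed by about 1–2 mm across the slot. I corrected by 1.5 mm before lowering the mill, and it went in freely.

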